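# Pump up the hutch sprayer until its pressure pin is out

## Robot

A 6-joint arm with a two-finger parallel gripper is mounted at the origin on the work surface. World frame = base frame: x ahead of the robot, y to its left, z up, the work surface at z = 0. Lengths are in mm, angles in rad, forces in N, time in s.
With the tool pointing down it reaches from about 350 to 875 mm from the base axis. Payload 4.2 kg.
Tool frame: the origin (TCP) lies at the very end of the fingers, on their centre line; the grasp point (between the pads) lies 19 mm behind it; z points along the fingers, y is the direction in which the jaws open and shut (so a half turn about z gives the same grasp; the last joint's range is limited). The gripper opens to 85 mm and grips with 20 to 120 N. Pads are 22 mm wide; open, the fingers measure 114 mm over their backs; the gripper's body (76 mm by 85 mm) begins 54 mm behind the grasp point. The pads swing forward as they close: fully open they stand 13 mm farther back than shut.
Start: joints at [1.402, 0.385, 0.008, 0, -1.194, -0.259], TCP at [259.26, 568.668, 231.312] pointing down, gripper open.
Joint ranges: [-3.14, 3.14], [-1.21, 2.06], [-1.07, 1.41], [-3.16, 2.05], [-2.99, -0.16], [-3.1, 3.1]. Speed limits (rad/s): [2.79, 2.79, 3.14, 3.14, 3.14, 3.14].

## Interface

Orientations are given as a unit quaternion [x, y, z, w].
In Python, from bench import arm gives the robot as it stands.
- The arm moves only by the tool apply_moves, never from a script. Its argument "plan" is one flat list of numbers, 5 for each row, row after row: the gripper's target within -1 to 1 (shut at 1, half-way at 0, fully open at -1), then the shift along the world's x, y, z in m, then the turn about the world's z in degrees. A call has 1 to 8 rows; each row is the pose to reach, as a shift and turn from the pose commanded when the call began; what a row does not reach only later rows make up. A row lasts 1/12 s, in which the tool goes at most 41.7 mm and 7.16 degrees, less where a joint would pass 70% of its speed; a pose out of reach is approached as far as the arm can. A call with a gripper value outside its range is refused whole. The fingers move at their own pace and stop on an object; the grip force is fixed at half the most. Time passes only in rows, so rows that repeat a pose let the fingers close. It gives the time, the measured TCP pose, the force and the opening at its end, in the units of the state.
- arm.read_state(): the state, without advancing time (a new reading comes with each control period).
- arm.get_image(name): name is "scene" or "top" or "wrist"; returns a dict with "color" (480x640x3 uint8, red, green, blue), "range_z" (480x640 float32, mm along the optical axis (not along the pixel's ray), 0 where there is no reading), "camera_matrix" (3x3 intrinsics, pixels), "k1" (the pictures are not rectified: a ray, as slopes to the right and down, at radius r is drawn at 1 + k1 r^2 times it, then the intrinsics apply), "camera_from_world" (4x4, takes a point from world to camera coordinates); the wrist camera has in their place "mount" (4x4, takes a point from camera to tool coordinates, whose origin is the TCP and whose axes are the flange's). Camera axes: x right, y down, z forward; pixel columns grow to the right and rows downward; lengths in mm; the calibration is good to about 2 mm. A picture is of the moment at which its call begins: read the wrist's pose just before it.
- arm.job_done(): hands the job in, once; it reports no verdict.
The state is a dict: "clock": time; "joints": joint angles; "joint_vel": joint speeds; "joint_efforts": joint torques, N m; "position": TCP position; "ee_rot": TCP orientation; "contact_force": force on the tool from outside, world axes, zero at the start; "wrist_torque": the same for the moment, N m; "gripper_width": finger opening in mm.
Only numpy, scipy, OpenCV 4.12 (cv2) and the standard library are available. Lean on these libraries where they do the work, as an engineer would, in place of code of your own. Each camera call takes 0.05 s, during which the arm holds its last target.

## Task

Get the disinfectant sprayer on the bench up to pressure for cleaning the hutch: press the mushroom pump knob on its top all the way down and let it spring back up, again and again, until the brass pressure indicator pin beside the knob stands fully out of its socket. Do not touch the pin, and do not pick up, tip or shove the sprayer. Finish with the knob fully up, the sprayer standing where it was, and everything else on the bench left alone.

Things in the scene. Friction and masses are not known exactly. Their poses are not given: they have to be found in the camera images.
- sprayer: compression sprayer standing loose on the bench, about 1.3 to 2.3 kg with its filling: white tank 120 mm across, black collar nut and grey head at 170 to 222 mm height, pump knob on top. Origin at the centre of its underside, z up. Its +y points along the short nozzle arm (brass tip 98 mm from the axis, 202 mm high), its +x to the pressure indicator (54 mm from the axis), its -x to the loop carrying handle (reaches 98 mm from the axis).
- knob_top (a point): centre of the flat top of the black mushroom pump knob (54 mm across, flat top 44 mm across), on the sprayer's vertical axis, 287.5 mm above the bench when up. It moves with the knob.
- plunger (a joint): how far the pump knob is pressed down, m: 0 fully up, 0.030 fully down on its stop. A spring pushes it up with 6 N at the top and 13.5 N at the bottom and brings it all the way back when let go, in well under half a second.
- pin (a joint): how far the pressure indicator pin stands out, m: 0 fully in, 0.024 fully out at its stop. At the start 0 to 0.009 (some pressure left over). Each pump stroke raises it by about a seventh of the knob's downward travel, about 4 mm for a full stroke, so it takes four to seven strokes; it stays while the knob rises, keeps its height by itself, and stops at 0.024: further strokes are vented and do no harm.
- pin_tip (a point): centre of the top of the brass pin's head (head 18 mm across and 4 mm thick, on a 12 mm stem); the pin rises vertically out of a black socket 25 mm across whose top is 216 mm above the bench. The tip is 220 mm above the bench with the pin fully in and 244 mm with it fully out.
- pin_head: the brass head of the indicator pin, 18 mm across, 4 mm thick; origin at the centre of its underside, z up. Not to be touched.
- canister: round aluminium feed canister 110 mm across and 166 mm tall with a small wooden lid knob 40 mm across; not part of the job. Origin at the centre of its underside, z up.
- bowl: blue ceramic bowl, 140 mm across, 52 mm high; not part of the job. Origin at the centre of its underside, z up.
- scoop: aluminium feed scoop with a straight handle, about 230 mm long and 75 mm wide; not part of the job. Origin under the middle of its 120 mm blade, z up.
- ball: yellow plastic ball with holes, 70 mm across, standing on a small flat; not part of the job. Origin at the centre of its underside, z up.
- brush: wooden grooming brush, about 220 x 66 x 39 mm, lying bristles down; not part of the job. Origin on the bench under the middle of the bristles, z up.
- dustpan: steel dustpan 200 x 180 mm, 56 mm high, its dark handle 120 mm long behind it; not part of the job. Origin at the centre of the pan's underside, z up.
- mister: small clear trigger spray bottle 68 mm across and 166 mm tall with a white trigger head; not part of the job. Origin at the centre of its underside, z up.

How it is judged (in metres and radians):
On the way, in this order (a step that is already met when the one before it is completed fails the run):
1. the pump knob is pressed most of the way down (beyond 22 of 30 mm) (value of joint plunger above 0.022 m), for 0.02 s.
2. the indicator pin stands fully out and the knob is let up (value of joint pin above 0.0215 m and value of joint plunger below 0.004 m), for 0.2 s.
At the end, for the whole second after the job is handed in: The indicator pin stands fully out (at least 21.5 of its 24 mm), the pump knob is back up (within 4 mm), and the sprayer stands upright (within 3 degrees) and at rest within 30 mm of where it started (all of step 2 and linear speed of sprayer below 0.02 m/s and distance of sprayer from where it was at the start of the episode below 0.03 m and angle between sprayer's own z axis and vertical below 0.05 rad); the robot touches nothing.
It fails at once if the indicator pin is touched (over 0.5 N) (contact force between any of the fingers, the arm and pin_head above 0.5 N).
It fails at once if the sprayer is lifted (its base 10 mm up) (height (world z) of sprayer above 0.01 m).
It fails at once if the sprayer is tipped (over 11 degrees) or shoved (over 40 mm) (angle between sprayer's own z axis and vertical above 0.2 rad or distance of sprayer from where it was at the start of the episode above 0.04 m).
It fails at once if another thing on the bench is moved by more than 25 mm (distance of any of canister, bowl, scoop, ball, brush, dustpan, mister from where it was at the start of the episode above 0.025 m).
It also fails if it takes over 45 s, if anything falls off the work surface, if the arm or the gripper's body presses on something with over 40 N, if the wrist force passes 120 N, or if a joint passes its speed limit or range.

## Working session

There is one attempt and no reset: what is moved stays moved. The work goes in short steps, Python scripts to look and compute and a tool call to move; the robot and the scene stay as the last step left them, time stands still between calls to the robot, and variables do not carry over. Pictures are saved under pics/ and viewed, and the job is handed in when it is done.

Besides the shell and the picture viewer there is one more tool, called as name(argument=value, ...) on one line, values as JSON. apply_moves: Moves the arm, as the interface text tells. Its arguments: {"type":"object","properties":{"plan":{"type":"array","items":{"type":"number"}}},"required":["plan"]}

```bash
mkdir -p pics; cat > h.py <<'E'
import numpy as np,cv2
from bench import arm
def pts(im):
    d=im["range_z"];K=im["camera_matrix"];h,w=d.shape
    u,v=np.meshgrid(np.arange(w),np.arange(h))
    p=np.stack([u,v],-1).reshape(-1,1,2).astype(float)
    k=float(im["k1"])
    # drawn = s*(1+k1 r^2): opencv model
    n=cv2.undistortPoints(p,np.array(K,float),np.array([k,0,0,0.])).reshape(h,w,2)
    c=np.dstack([n[...,0]*d,n[...,1]*d,d])
    T=np.linalg.inv(im["camera_from_world"])
    W=c@T[:3,:3].T+T[:3,3]
    W[d==0]=np.nan
    return W
E
python3 - <<'E'
from h import *
s=arm.read_state();print(s)
for n in("scene","top"):
    im=arm.get_image(n);cv2.imwrite(f"pics/{n}0.png",im["color"][...,::-1]);W=pts(im);np.save(f"{n}0.npy",W)
    print(n,im["k1"],np.linalg.inv(im["camera_from_world"])[:3,3])
    m=(W[...,2]>275)&(W[...,2]<300)
    ys,xs=np.where(m)
    lab,st,ss,cc=cv2.connectedComponentsWithStats(m.astype(np.uint8))
    for i in range(1,lab):
        if ss[i,4]>20: q=W[st==i];print(ss[i],np.median(q,0),q.min(0),q.max(0))
E
```

```text
{'clock': 0.0, 'joints': array([ 1.40164836e+00,  3.85570079e-01,  6.63314484e-03, -4.72130889e-04,
       -1.19402116e+00, -2.58596855e-01]), 'joint_vel': array([-0.00104593,  0.00156448,  0.00015463,  0.00048725,  0.00020213,
        0.00211819]), 'joint_efforts': array([ 2.55586438e-04, -3.92290914e+01,  1.88393873e+01,  4.18602750e+00,
       -4.69249891e-03,  8.87764529e-09]), 'position': array([259.01175922, 568.16298092, 230.22028435]), 'ee_rot': array([ 9.77197258e-01, -2.12330644e-01, -1.70867719e-04,  1.08961091e-03]), 'contact_force': array([-1.17717088,  0.18489867, -0.43665572]), 'wrist_torque': array([-0.01173988, -0.02221871,  0.00173737]), 'gripper_width': 85.38704063441006}
scene -0.08905762840812703 [1187.08223274 -876.69699959 1192.62043508]
[ 21   0  38  14 194] [-1060.01882795   390.78053313   286.1159427 ] [-1078.18520258   317.77407044   275.30182647] [-1046.43081341   494.38019737   299.91881673]
[155   0  41  67 318] [-401.99324484  540.57207405  287.40974663] [-524.05037097  288.86363263  275.27966998] [-245.3567496   776.56919961  299.96509912]
[ 0 61 21 15
[... 822 characters left out ...]
.24514142] [515.49992243  41.74921493 293.58645602]
top 0.042345277015235334 [ 398.66726654    4.08495772 1465.39409781]
[308 284  24  24 441] [488.64050125  18.12601501 287.4892374 ] [462.902667    -8.48979562 276.733565  ] [513.95652651  43.35044627 294.34778449]
[ 33 390  15   7  29] [291.2211803  622.31713953 295.73977205] [288.10913999 607.00405366 286.47371186] [300.26701196 633.77512444 299.84442843]
[ 82 411  11   7  39] [246.96621562 519.77140619 293.09320022] [241.16642281 505.07755208 275.26888223] [252.42537142 527.77734394 299.76091936]
[ 89 417   8  12  21] [232.1512891  501.36210916 297.9068004 ] [220.28656851 497.89938991 292.21193957] [241.72061337 508.81686344 299.90458095]
```

View pics/scene0.png

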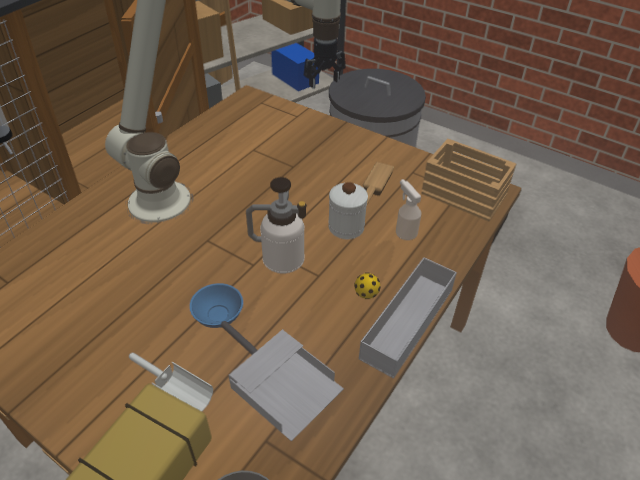

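View pics/top0.png

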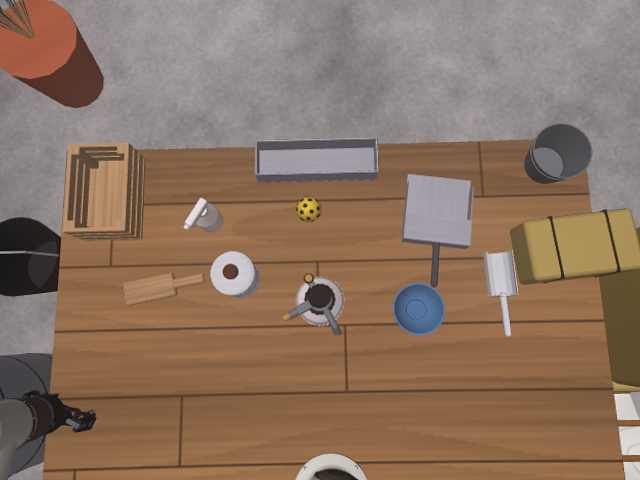

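```bash
python3 - <<'E'
from h import *
for n in("top","scene"):
    W=np.load(n+"0.npy")
    m=(abs(W[...,2]-287)<6)&(np.hypot(W[...,0]-490,W[...,1]-16)<34)
    q=W[m];print(n,np.median(q,0),cv2.minEnclosingCircle(q[:,:2].astype(np.float32)),q.mean(0))
    c=cv2.imread(f"pics/{n}0.png")
    a=c[250:350,260:370] if n=="top" else c[160:280,220:330]
    cv2.imwrite(f"pics/{n}crop.png",cv2.resize(a,None,fx=5,fy=5,interpolation=2))
W=np.load("top0.npy")
b=cv2.imread("pics/top0.png").astype(int)
m=(b[...,2]-b[...,0]>60)&(abs(W[...,2]-228)<14)&(np.hypot(W[...,0]-490,W[...,1]-16)<80)
for p in zip(*np.where(m)): print(p,W[p].round(0),b[p])
E
```

```text
top [488.93046094  18.09713976 287.5630591 ] ((488.840576171875, 18.085763931274414), 26.264284133911133) [488.78113602  18.01792207 287.59329444]
scene [491.04315907  12.3976835  288.34904349] ((488.4008483886719, 14.994596481323242), 27.608530044555664) [490.70198278  13.10398308 287.92732437]
(np.int64(274), np.int64(308)) [544.  44. 224.] [ 63 114 148]
(np.int64(274), np.int64(309)) [544.  42. 223.] [ 61 110 142]
(np.int64(275), np.int64(306)) [542.  49. 226.] [ 68 125 160]
(np.int64(275), np.int64(307)) [542.  47. 221.] [ 71 130 168]
(np.int64(275), np.int64(308)) [542.  44. 223.] [ 76 144 189]
(np.int64(275), np.int64(309)) [542.  42. 225.] [ 75 143 185]
(np.int64(275), np.int64(310)) [542.  40. 225.] [ 68 123 159]
(np.int64(276), np.int64(305)) [540.  51. 224.] [ 57 101 130]
(np.int64(276), np.int64(306)) [540.  49. 222.] [ 79 151 195]
(np.int64(276), np.int64(307)) [539.  47. 227.] [ 76 143 185]
(np.int64(276), np.int64(308)) [540.  44. 223.] [ 75 141 183]
(np.int64(276), np.int64(309)) [540.  42. 222.] [ 76 142 184]
(np.int64(276), np.int64(310)) [539.  40. 227.] [ 74 140 18
[... 1100 characters left out ...]
24.] [ 77 144 187]
(np.int64(279), np.int64(308)) [532.  44. 224.] [ 75 142 185]
(np.int64(279), np.int64(309)) [532.  42. 225.] [ 75 142 185]
(np.int64(279), np.int64(310)) [532.  40. 224.] [ 76 145 188]
(np.int64(279), np.int64(311)) [532.  37. 223.] [ 71 131 171]
(np.int64(280), np.int64(306)) [531.  49. 220.] [ 69 128 166]
(np.int64(280), np.int64(307)) [530.  47. 220.] [ 77 147 192]
(np.int64(280), np.int64(309)) [530.  42. 223.] [ 76 145 189]
(np.int64(280), np.int64(310)) [530.  40. 219.] [ 72 138 180]
(np.int64(280), np.int64(311)) [531.  38. 217.] [ 55  97 126]
(np.int64(281), np.int64(307)) [528.  47. 219.] [ 58 104 136]
(np.int64(281), np.int64(310)) [528.  40. 220.] [ 53  92 121]
```

View pics/topcrop.png

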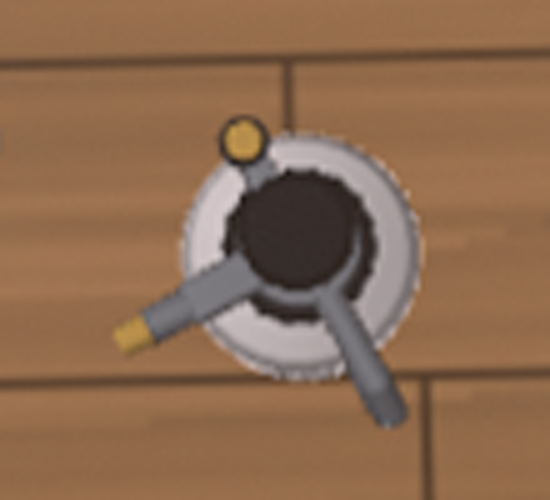

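View pics/scenecrop.png

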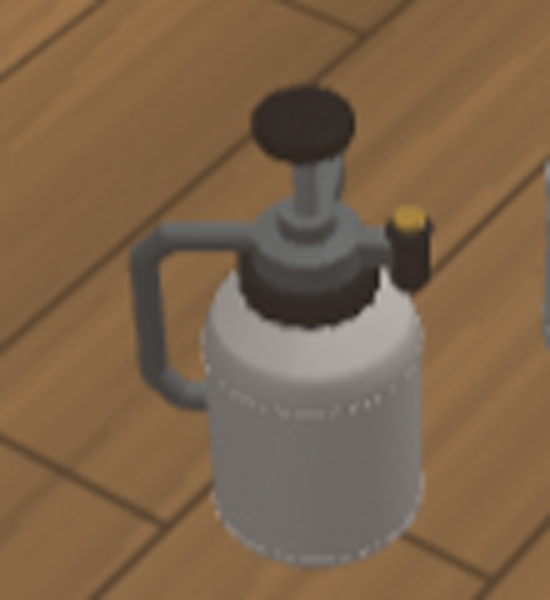

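The knob top is at (489, 18, 287.5). That is 54 mm from the pin at (536, 44), as specified, so I'm rising, closing the fingers and crossing over.

apply_moves(plan=[1,0,0,0.04,0,1,0,0,0.08,0,1,0,0,0.11,0,1,0.015,-0.036,0.11,0,1,0.03,-0.072,0.11,0,1,0.045,-0.108,0.11,0,1,0.06,-0.144,0.11,0,1,0.075,-0.18,0.11,0])

```text
clock: 0.77
position: [334.4, 386.7, 340.9]
ee_rot: [0.977, -0.212, -0.0, 0.0]
contact_force: [1.8, -0.4, 0.3]
gripper_width: 0.0
```

apply_moves(plan=[1,0.015,-0.036,0,0,1,0.03,-0.072,0,0,1,0.045,-0.108,0,0,1,0.06,-0.144,0,0,1,0.075,-0.18,0,0,1,0.09,-0.216,0,0,1,0.105,-0.252,0,0,1,0.12,-0.288,0,0])

```text
clock: 1.43
position: [454.2, 98.7, 341.2]
ee_rot: [0.977, -0.212, -0.0, -0.0]
contact_force: [0.4, 1.6, -0.0]
gripper_width: -0.2
```

apply_moves(plan=[1,0.013,-0.03,0,0,1,0.025,-0.06,0,0,1,0.0345,-0.0825,0,0,1,0.0345,-0.0825,0,0,1,0.0345,-0.0825,0,0])

```text
clock: 1.85
position: [488.7, 17.1, 340.6]
ee_rot: [0.977, -0.214, -0.001, 0.0]
contact_force: [-0.1, -0.7, 0.1]
gripper_width: 0.1
```

```bash
python3 - <<'E'
from h import *
s=arm.read_state();print(s['clock'],s['position'],s['contact_force'],s['gripper_width'],s['joints'])
for n in("scene","wrist"):
    im=arm.get_image(n);c=im["color"][...,::-1]
    cv2.imwrite(f"pics/{n}1.png",cv2.resize(c[100:300,180:380],None,fx=3,fy=3) if n=="scene" else c)
E
```

```text
1.85 [488.72321795  17.09160422 340.57770624] [-0.13432774 -0.72314496  0.07925666] 0.10863824957834237 [ 3.67584878e-01  8.78002736e-02 -1.15062406e-01 -4.14635915e-04
 -1.36945945e+00  7.72614455e-01]
```

View pics/scene1.png

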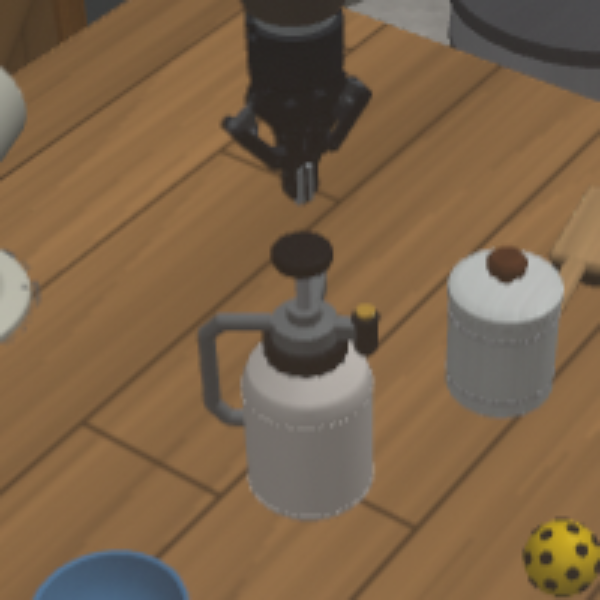

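View pics/wrist1.png

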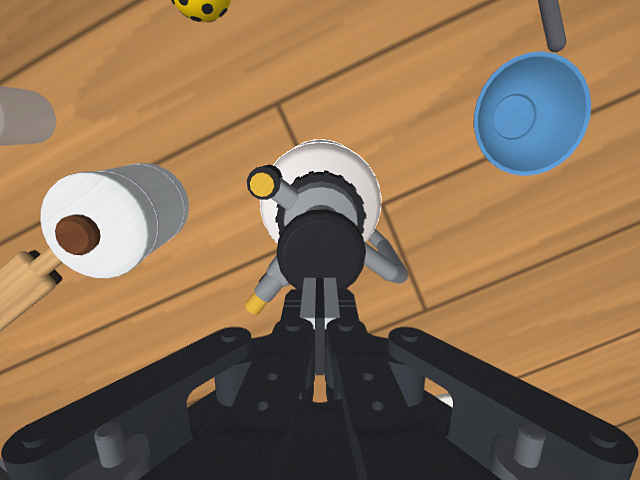

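The shut fingers hang over the knob centre and the pin is clear. Next is a gentle first stroke.

apply_moves(plan=[1,0,0,-0.03,0,1,0,0,-0.045,0,1,0,0,-0.05,0,1,0,0,-0.057,0,1,0,0,-0.06,0,1,0,0,-0.06,0])

```text
clock: 2.45
position: [488.6, 18.7, 282.8]
ee_rot: [0.977, -0.211, 0.0, 0.0]
contact_force: [-3.2, 0.1, 6.2]
gripper_width: 0.3
```

apply_moves(plan=[1,0,0,-0.007,0,1,0,0,-0.014,0,1,0,0,-0.019,0,1,0,0,-0.023,0,1,0,0,-0.023,0])

```text
clock: 2.87
position: [489.2, 18.6, 261.4]
ee_rot: [0.977, -0.211, 0.002, -0.0]
contact_force: [-4.9, 1.1, 12.4]
gripper_width: 0.0
```

```bash
python3 - <<'E'
from h import *
s=arm.read_state();print(s['clock'],s['position'],s['contact_force'],s['wrist_torque'])
im=arm.get_image("scene");c=im["color"][...,::-1]
cv2.imwrite(f"pics/scene2.png",cv2.resize(c[130:280,220:370],None,fx=4,fy=4))
E
```

```text
2.8667 [489.19023299  18.60886842 261.36019568] [-4.86352858  1.11785115 12.36658527] [ 0.39248681  1.57612905 -0.02886418]
```

View pics/scene2.png

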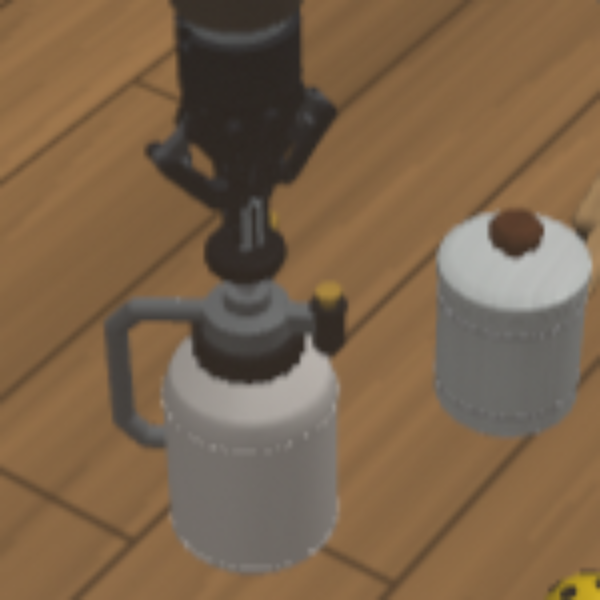

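Force and travel match the spring (6 N, then 12 N). There is a ~5 N sideways load from arm compliance, so I'm trying a small -x correction while the knob is held down.

apply_moves(plan=[1,-0.001,0,0,0,1,-0.001,0,0,0])

```text
clock: 3.08
position: [488.6, 18.7, 262.3]
ee_rot: [0.977, -0.211, 0.003, -0.001]
contact_force: [-4.7, 1.0, 11.6]
gripper_width: 0.2
```

apply_moves(plan=[1,0.001,0,0.02,0,1,0.001,0,0.035,0,1,0.001,0,0.035,0,1,0.001,0,0.035,0])

```text
clock: 3.42
position: [489.4, 18.9, 294.8]
ee_rot: [0.977, -0.212, 0.002, -0.001]
contact_force: [0.5, 0.0, 0.4]
gripper_width: -0.2
```

```bash
python3 - <<'E'
from h import *
s=arm.read_state();print(s['clock'],s['position'],s['contact_force'],s['wrist_torque'])
im=arm.get_image("scene");c=im["color"][...,::-1]
cv2.imwrite(f"pics/scene3.png",cv2.resize(c[130:280,220:370],None,fx=4,fy=4))
E
```

```text
3.4167 [489.44960235  18.91294133 294.79604707] [0.52257386 0.02363206 0.41481084] [-0.01004383  0.0574282   0.01276285]
```

View pics/scene3.png

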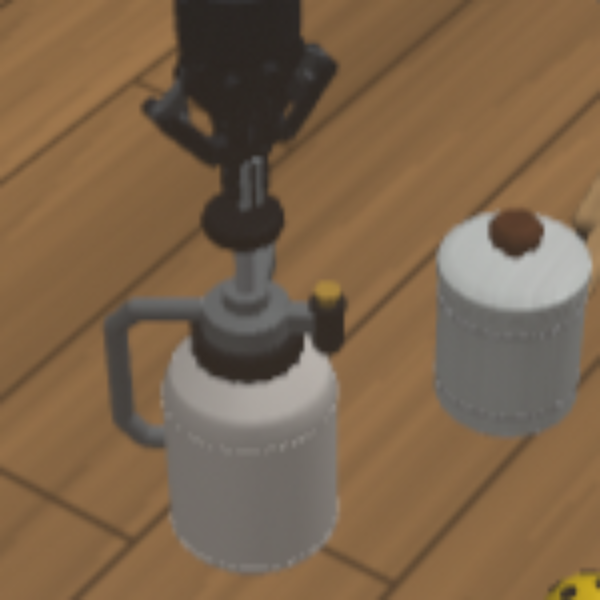

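```bash
python3 - <<'E'
from h import *
a=cv2.imread("pics/scene0.png");im=arm.get_image("scene");b=im["color"][...,::-1].copy();cv2.imwrite("pics/s4.png",b)
def cr(x):return cv2.resize(x[195:225,285:315],None,fx=12,fy=12,interpolation=0)
cv2.imwrite("pics/cmp4.png",np.hstack([cr(a),cr(b)]))
# rigid shift of the tank region
for n,sl in dict(tank=(slice(225,275),slice(255,310)),handle=(slice(205,240),slice(240,262)),pin=(slice(200,207),slice(296,308))).items():
    f=lambda x:np.float32(cv2.cvtColor(x[sl],cv2.COLOR_BGR2GRAY))
    print(n,cv2.phaseCorrelate(f(a),f(b)))
im=arm.get_image("top");t=im["color"][...,::-1];cv2.imwrite("pics/top4.png",cv2.resize(t[220:370,240:390],None,fx=4,fy=4))
E
```

```text
tank ((0.016379628522503964, 0.028031587375998868), 1.0331722955703735)
handle ((0.011969318569375886, -0.003979054084922495), 0.9792922841453994)
pin ((-0.14494354028000433, -1.148314399181623), 1.1398270378510158)
```

View pics/cmp4.png

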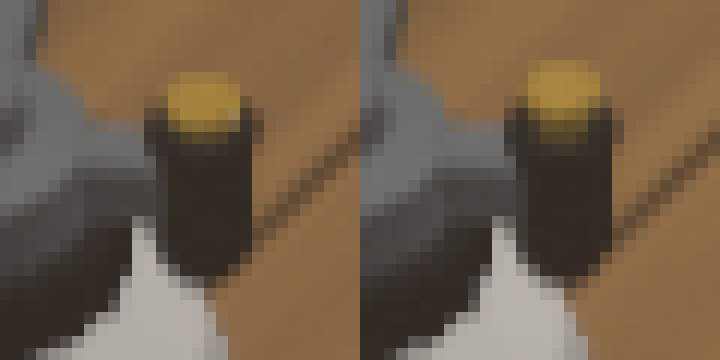

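View pics/top4.png

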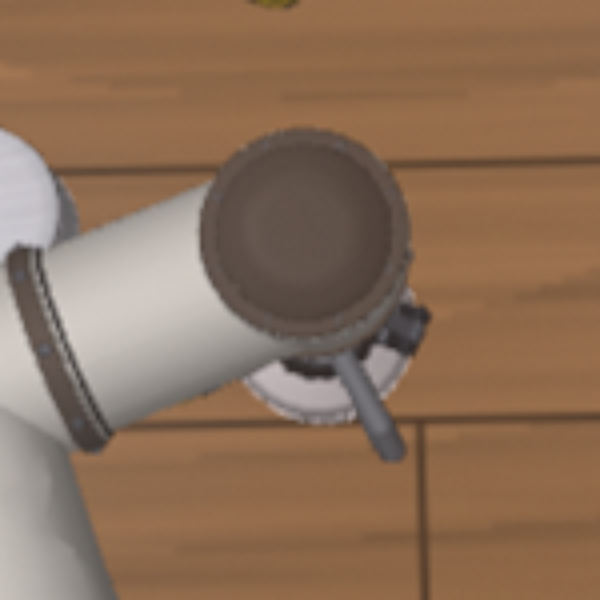

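The sprayer hasn't moved and the pin has risen about 1.15 px, or 3.5 mm. I'll continue with the same strokes.

apply_moves(plan=[1,0,0,-0.014,0,1,0,0,-0.024,0,1,0,0,-0.033,0,1,0,0,-0.036,0,1,0,0,-0.036,0])

```text
clock: 3.98
position: [490.1, 18.3, 259.2]
ee_rot: [0.977, -0.212, 0.002, -0.0]
contact_force: [-2.6, 0.9, 12.9]
gripper_width: -0.3
```

apply_moves(plan=[1,0,0,0.02,0,1,0,0,0.036,0,1,0,0,0.036,0,1,0,0,0.036,0,1,0,0,0.036,0])

```text
clock: 4.4
position: [488.0, 18.1, 291.9]
ee_rot: [0.977, -0.212, -0.001, 0.0]
contact_force: [0.5, 0.5, -0.4]
gripper_width: 0.2
```

apply_moves(plan=[1,0,0,-0.014,0,1,0,0,-0.024,0,1,0,0,-0.033,0,1,0,0,-0.036,0,1,0,0,-0.036,0])

```text
clock: 4.82
position: [489.7, 18.1, 258.5]
ee_rot: [0.977, -0.212, 0.001, 0.0]
contact_force: [-3.4, 0.6, 13.0]
gripper_width: 0.3
```

apply_moves(plan=[1,0,0,0.02,0,1,0,0,0.036,0,1,0,0,0.036,0,1,0,0,0.036,0,1,0,0,0.036,0])

```text
clock: 5.23
position: [487.8, 18.0, 291.5]
ee_rot: [0.977, -0.212, -0.002, 0.001]
contact_force: [0.3, 0.5, -1.3]
gripper_width: 0.2
```

```bash
cat > chk.py <<'E'
from h import *
import sys
n=sys.argv[1]
s=arm.read_state();print(s['clock'],s['position'],s['contact_force'])
a=cv2.imread("pics/scene0.png");im=arm.get_image("scene");b=im["color"][...,::-1].copy();cv2.imwrite(f"pics/s{n}.png",b)
def cr(x):return cv2.resize(x[180:225,285:325],None,fx=10,fy=10,interpolation=0)
cv2.imwrite(f"pics/cmp{n}.png",np.hstack([cr(a),cr(b)]))
for k,sl in dict(tank=(slice(225,275),slice(255,310)),handle=(slice(205,240),slice(240,262))).items():
    f=lambda x:np.float32(cv2.cvtColor(x[sl],cv2.COLOR_BGR2GRAY))
    print(k,cv2.phaseCorrelate(f(a),f(b)))
# head top prediction for pin height
Tc=im["camera_from_world"];K=np.array(im["camera_matrix"],float)
def px(P):
    return cv2.projectPoints(np.array([P],float),cv2.Rodrigues(Tc[:3,:3])[0],Tc[:3,3],K,np.array([float(im["k1"]),0,0,0]))[0].ravel().round(1)
print("head centre px at tip z 220,232,241.5,244:",[px([536,44.5,z]) for z in(220,232,241.5,244)])
def top(x):
    r=x[185:215,293:312].astype(int);m=(r[...,2]-r[...,0]>75)&(r[...,2]>140)
    ys,xs=np.where(m);return ys.min()+185,ys.max()+185,xs.mean()+293
print("brass rows before/now",top(a),top(b))
E
python3 chk.py 5
```

```text
5.2333 [487.77865807  18.02019759 291.45615458] [ 0.27916079  0.51785986 -1.29831432]
tank ((0.010126643767019772, 0.009999061109166263), 1.0101912528673809)
handle ((0.020368555826966173, -0.05915330333196778), 0.9678060695253037)
head centre px at tip z 220,232,241.5,244: [array([302. , 203.7]), array([302. , 200.2]), array([302. , 197.4]), array([302. , 196.7])]
brass rows before/now (np.int64(201), np.int64(204), np.float64(301.39130434782606)) (np.int64(198), np.int64(201), np.float64(301.3478260869565))
```

View pics/cmp5.png

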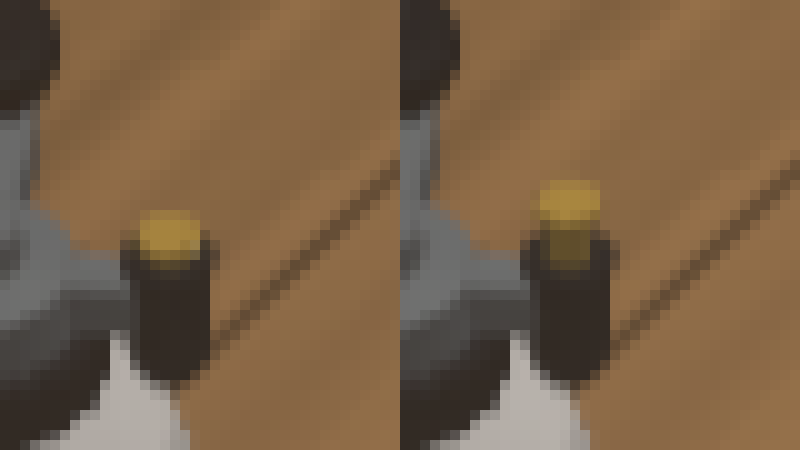

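Three strokes have raised the pin about 11 mm (brass rows 201 to 198), and the sprayer is still in place. Four more strokes next.

apply_moves(plan=[1,0,0,-0.014,0,1,0,0,-0.024,0,1,0,0,-0.033,0,1,0,0,-0.036,0,1,0,0,-0.036,0])

```text
clock: 5.7
position: [489.6, 18.0, 258.6]
ee_rot: [0.977, -0.212, 0.001, 0.0]
contact_force: [-2.5, 1.3, 13.8]
gripper_width: 0.1
```

apply_moves(plan=[1,0,0,0.02,0,1,0,0,0.036,0,1,0,0,0.036,0,1,0,0,0.036,0,1,0,0,0.036,0])

```text
clock: 6.12
position: [487.8, 18.0, 291.6]
ee_rot: [0.977, -0.212, -0.002, 0.001]
contact_force: [0.2, 0.7, -0.7]
gripper_width: 0.0
```

apply_moves(plan=[1,0,0,-0.014,0,1,0,0,-0.024,0,1,0,0,-0.033,0,1,0,0,-0.036,0,1,0,0,-0.036,0])

```text
clock: 6.53
position: [489.5, 18.0, 258.3]
ee_rot: [0.977, -0.212, 0.001, 0.0]
contact_force: [-3.4, 1.0, 13.2]
gripper_width: 0.2
```

apply_moves(plan=[1,0,0,0.02,0,1,0,0,0.036,0,1,0,0,0.036,0,1,0,0,0.036,0,1,0,0,0.036,0])

```text
clock: 6.95
position: [487.7, 18.0, 291.4]
ee_rot: [0.977, -0.212, -0.002, 0.001]
contact_force: [0.3, 0.3, -0.0]
gripper_width: 0.1
```

```bash
python3 chk.py 6
```

```text
6.95 [487.73038569  18.02491741 291.35751685] [ 0.25067638  0.34506506 -0.03354938]
tank ((-0.012750125654509503, 0.017886336799890046), 1.0044341610272725)
handle ((0.027585285660478576, -0.018993872600653106), 0.9864030908103343)
head centre px at tip z 220,232,241.5,244: [array([302. , 203.7]), array([302. , 200.2]), array([302. , 197.4]), array([302. , 196.7])]
brass rows before/now (np.int64(201), np.int64(204), np.float64(301.39130434782606)) (np.int64(195), np.int64(199), np.float64(301.13793103448273))
```

apply_moves(plan=[1,0,0,-0.014,0,1,0,0,-0.024,0,1,0,0,-0.033,0,1,0,0,-0.036,0,1,0,0,-0.036,0])

```text
clock: 7.42
position: [489.5, 17.9, 258.6]
ee_rot: [0.977, -0.212, 0.001, 0.0]
contact_force: [-3.9, 0.9, 13.5]
gripper_width: -0.0
```

apply_moves(plan=[1,0,0,0.02,0,1,0,0,0.036,0,1,0,0,0.036,0,1,0,0,0.036,0,1,0,0,0.036,0])

```text
clock: 7.83
position: [487.8, 18.0, 291.5]
ee_rot: [0.977, -0.212, -0.002, 0.001]
contact_force: [0.9, -0.4, -0.1]
gripper_width: 0.1
```

```bash
python3 chk.py 7
```

```text
7.8333 [487.82364848  18.02070342 291.51329055] [ 0.88288936 -0.42911152 -0.08789142]
tank ((0.01103171511067913, 0.02342826710558299), 1.0001454318364462)
handle ((0.04236796432936529, -0.04408616064640469), 0.9779604609917711)
head centre px at tip z 220,232,241.5,244: [array([302. , 203.7]), array([302. , 200.2]), array([302. , 197.4]), array([302. , 196.7])]
brass rows before/now (np.int64(201), np.int64(204), np.float64(301.39130434782606)) (np.int64(185), np.int64(198), np.float64(301.55555555555554))
```

apply_moves(plan=[1,0,0,-0.014,0,1,0,0,-0.024,0,1,0,0,-0.033,0,1,0,0,-0.036,0,1,0,0,-0.036,0])

```text
clock: 8.3
position: [489.6, 18.0, 258.7]
ee_rot: [0.977, -0.212, 0.001, 0.0]
contact_force: [-3.6, 1.2, 13.2]
gripper_width: 0.2
```

apply_moves(plan=[1,0,0,0.02,0,1,0,0,0.036,0,1,0,0,0.036,0,1,0,0,0.036,0,1,0,0,0.036,0])

```text
clock: 8.72
position: [487.9, 18.0, 291.6]
ee_rot: [0.977, -0.212, -0.002, 0.001]
contact_force: [0.6, 0.9, -0.5]
gripper_width: 0.2
```

```bash
python3 chk.py 8
```

```text
8.7167 [487.86530395  18.04884215 291.55114679] [ 0.55199825  0.92879167 -0.51635047]
tank ((0.0177251010342232, 0.006612825971526348), 0.999170767625173)
handle ((-0.012687586602288192, -0.0038600737204852464), 1.0007874526911311)
head centre px at tip z 220,232,241.5,244: [array([302. , 203.7]), array([302. , 200.2]), array([302. , 197.4]), array([302. , 196.7])]
brass rows before/now (np.int64(201), np.int64(204), np.float64(301.39130434782606)) (np.int64(194), np.int64(198), np.float64(301.2692307692308))
```

View pics/cmp8.png

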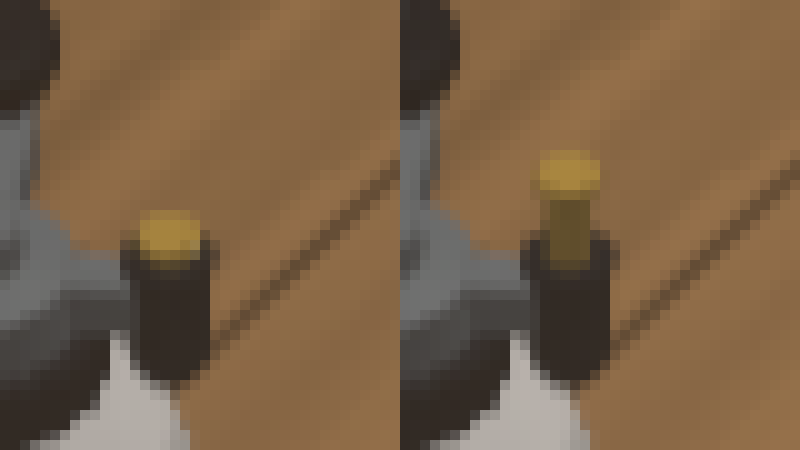

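Seven strokes done, and the head centre is near row 196.7, where a fully-out pin should be. One extra stroke (harmless if vented) will confirm it's at the stop, then I'll retreat upward.

apply_moves(plan=[1,0,0,-0.014,0,1,0,0,-0.024,0,1,0,0,-0.033,0,1,0,0,-0.036,0,1,0,0,-0.036,0])

```text
clock: 9.18
position: [489.6, 18.0, 258.7]
ee_rot: [0.977, -0.212, 0.001, 0.0]
contact_force: [-3.1, 1.7, 13.6]
gripper_width: -0.0
```

apply_moves(plan=[1,0,0,0.02,0,1,0,0,0.036,0,1,0,0,0.056,0,1,0,0,0.086,0,1,0,0,0.116,0,1,0,0,0.136,0,1,0,0,0.136,0,1,0,0,0.136,0])

```text
clock: 9.85
position: [488.8, 18.3, 392.9]
ee_rot: [0.977, -0.212, -0.0, -0.0]
contact_force: [-0.1, -0.2, -0.1]
gripper_width: -0.0
```

apply_moves(plan=[1,-0.03,0.03,0,0,1,-0.055,0.055,0,0,1,-0.08,0.08,0,0,1,-0.1,0.1,0,0,1,-0.1,0.1,0,0,1,-0.1,0.1,0,0])

```text
clock: 10.35
position: [387.5, 118.6, 391.8]
ee_rot: [0.978, -0.211, -0.001, 0.001]
contact_force: [0.1, -0.1, -1.5]
gripper_width: 0.0
```

```bash
python3 chk.py 9; python3 - <<'E'
from h import *
im=arm.get_image("top");W=pts(im);t=im["color"][...,::-1];cv2.imwrite("pics/top9.png",t)
W0=np.load("top0.npy")
m=(abs(W[...,2]-287)<6)&(np.hypot(W[...,0]-490,W[...,1]-16)<34);print("knob",np.median(W[m],0),m.sum())
m=(abs(W[...,2]-232)<14)&(np.hypot(W[...,0]-536,W[...,1]-44)<7);print("pin",np.median(W[m],0),m.sum())
a,b=[cv2.imread(f"pics/s{i}.png").astype(int)[188:215,290:315] for i in(8,9)];print("max diff pin area 7->8",abs(a-b).max(),abs(a-b).mean())
E
```

```text
10.35 [387.5217219  118.64540557 391.77789333] [ 0.14382558 -0.06665823 -1.47017903]
tank ((-0.021675288564861006, 0.024377936892520324), 1.007344739596049)
handle ((-0.023451465029758367, 0.011873734733608643), 0.9244342689160947)
head centre px at tip z 220,232,241.5,244: [array([302. , 203.7]), array([302. , 200.2]), array([302. , 197.4]), array([302. , 196.7])]
brass rows before/now (np.int64(201), np.int64(204), np.float64(301.39130434782606)) (np.int64(194), np.int64(198), np.float64(301.2692307692308))
knob [488.94679855  18.02204004 287.46239746] 424
pin [537.06582799  43.62180949 243.01104666] 23
max diff pin area 7->8 3 0.7822222222222223
```

View pics/s9.png

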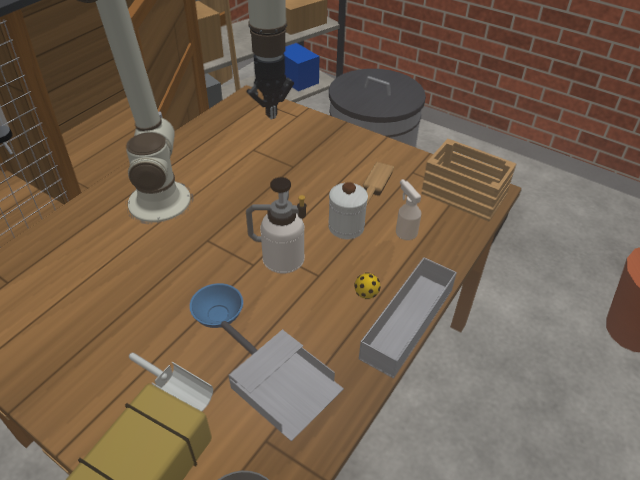

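View pics/top9.png

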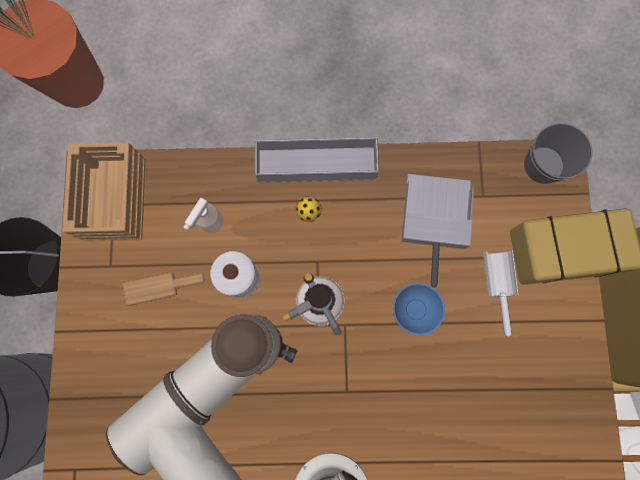

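The pin is at about 243–244 mm and did not change with the last stroke. The knob is back at 287.5 mm, the sprayer and everything else are where they were, and the arm is clear. I'm handing in the job.

```bash
python3 -c "
from bench import arm
print(arm.job_done())"
```

```text
the job is handed in; nothing more can be done
None
```

The sprayer is pumped up: I pressed the knob eight times with the shut fingertips, about 26–29 mm per stroke at up to 14 N. Then I backed the arm away and handed the job in at about 10.5 s; no verdict is reported.

- **Pin:** its tip measured about 243 mm from the top camera, against 244 mm fully out. It did not change on the eighth stroke, so it is at its stop.
- **Knob:** its top is back at 287.5 mm, fully up.
- **Sprayer:** it stayed in place, with under 0.1 px of shift in the scene camera.
- **Other items:** in the final scene and top pictures they look to be where they were; I compared these by eye only.

Two readings did not fit cleanly:
- **Sideways load:** there were 3–5 N of sideways load during the strokes, and a small correction did not remove it. The sprayer did not move because of it.
- **Brass-row check:** after the seventh stroke's first check (stroke six), it gave one odd value (row 185), probably background picked up as brass. The next check was normal.

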